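# Lock up the flower ornament and ease the quoin

### The job

Finish the line in the little printer's lock-up frame: pluck the square flower ornament out of the pocket tray, leaving the oblong border pieces and the things round about where they are, and stand it upright, face up, right down in the gap of the line. Then turn the winged thumbscrew clockwise until it seats, so that the jaw nips the ornament. Back it off a quarter turn, so that the ornament can be tapped level, and finish while still holding the thumbscrew there with the gripper.

Things in the scene. Friction and masses are not known exactly. Their poses are not given: they have to be found in the camera images.
- lockup: Fixed lock-up frame: steel plate 112 x 172 mm (x, y), 6 mm thick; dark chase on it 100 x 160 mm, top z = 18 mm; wood inside, top 14.5 mm. Origin: centre of its underside. The line runs along y at x = 0. From +y to -y (mm): a fixed border piece (y 53 to 25, top z 30), spacing (25 to 7, top 16), the gap, the jaw (top 16), the wedge in its housing (top 22), thumbscrew axis at y = -38.
- gap (a point): Point on the gap's floor, in the lockup frame at x = 0, y = -1, z = 6 mm, axes as lockup's. The gap lies between side walls at x = -8.5 and +8.5 mm, the fixed end at y = +7 mm (lockup frame) and the jaw's face. At the start it is 16.5 to 18 mm long, the middle 1.2 to 2 mm to -y of lockup's origin. All four walls stand 10 mm above the floor; their upper 3 mm are bevelled outwards at 45 degrees.
- flower: The ornament to set: a square brass block 14 x 14 mm, 24 mm tall with a raised five-dot flower on its top face, 32 to 52 g, loose, upright in one of the tray's pockets. Origin: centre of its underside; x, y square to its sides, z up.
- border_1: Oblong brass border piece 14 x 28 mm (x, y), 24 mm tall, upright in a tray pocket, to be left there. Origin: centre of its underside.
- border_2: A second border piece like border_1.
- border_3: A third border piece like border_1.
- tray: Fixed dark wooden pocket tray 108 x 152 mm (x, y), 14 mm high. Origin: centre of its underside. Two rows (x = -24, +24 mm) of three pockets (y = -50, 0, +50 mm), each 22 x 36 mm (x, y), 8 mm deep, floor at z = 6 mm. Pieces stand 16 mm proud of its top. Four pockets are filled, two empty; which is which varies.
- thumbscrew (a joint): Angle of the thumbscrew, rad; grows clockwise seen from above (screwing in). Starts at 0.2 to 1.1. At 3.0 it is seated: the flange meets the housing, it stops hard and the jaw nips the ornament. A quarter turn back from there is 1.43. Least 0. It turns stiffly (0.06 N m), stays where it is left and sinks 1.6 mm per rad.
- wings (a point): Middle of the thumbscrew's wings, on its axis; turns and sinks with it. Wings: upright plate, 46 mm along this point's x axis, 10 mm thick along its y axis (grip across this), 20 mm tall (10 below to 10 above the point), round ends. 46 mm above the table when seated, 1.6 mm more per rad unscrewed. Under them a hub (25 mm diameter) and flange (37 mm).
- wedge: The steel wedge in the housing, together with the thumbscrew that stands on it; goes down 1.6 mm per rad. Origin: on the screw's axis, at the underside of the thumbscrew's flange (22 mm above the table when seated), 24 mm below point wings.
- jaw: The steel jaw, 16 mm wide, pushed to +y of the lockup frame by the wedge, 1.6 mm per rad. Origin: on the bed plate, middle of the face that meets the ornament; its lockup y is -(6.5 + 1.6 x (3.0 - thumbscrew angle)) mm.
- seal_table: Bystander: slim turned wooden wax seal, standing, 23 mm diameter, 108 mm tall, behind the work. Origin: centre of its underside.
- stamp_table_c: Bystander: small wooden stamp block 36 x 36 x 48 mm, behind the work. Origin: centre of its underside.
- stamp_table_b: Bystander: flat wooden stamp block 36 x 54 x 30 mm, at the front of the table. Origin: centre of its underside.
- spool: Bystander: wooden spool, 33 mm diameter, 40 mm tall, front left. Origin: centre of its underside.
- planer: Bystander: light wooden planing block 46 x 84 x 30 mm, on the right. Origin: centre of its underside.
- ink_pad: Bystander: closed flat red ink pad tin 62 x 89 x 15 mm, back right. Origin: centre of its underside.
- wax_stick_1: Bystander: red stick of sealing wax 12 x 88 x 11 mm, lying at the front right of the table. Origin: centre of its underside.
- wax_stick_2: Bystander: ochre stick of sealing wax 12 x 76 x 11 mm, lying at the front left of the table. Origin: centre of its underside.

How it is judged (in metres and radians):
On the way, in this order (a step that is already met when the one before it is completed fails the run):
1. the flower ornament stands upright right down in the gap of the line, let go (horizontal distance between flower and gap below 0.005 m and z of flower in the frame of gap below 0.002 m and angle between flower's own z axis and vertical below 0.12 rad and contact force between the fingers and flower below 0.3 N), for 0.2 s.
2. the thumbscrew is seated and the jaw nips the ornament (value of joint thumbscrew above 2.9 rad and contact force between jaw and flower above 1 N and z of flower in the frame of gap below 0.002 m and angle between flower's own z axis and vertical below 0.12 rad), for 0.1 s.
At the end, for the whole second after the job is handed in: Thumbscrew a quarter turn (within 15 degrees) back from its seat: joint 1.17 to 1.69; fingers grip its wings (over 2 N, TCP within 27 mm of them). Flower upright (0.12 rad), within 5 mm of the gap point, under 2 mm above its floor, not nipped (jaw force under 1 N) (value of joint thumbscrew between 1.17 and 1.69 rad and contact force between the fingers and wedge above 2 N and distance between the grasp point and wings below 0.027 m and contact force between jaw and flower below 1 N and horizontal distance between flower and gap below 0.005 m and z of flower in the frame of gap below 0.002 m and angle between flower's own z axis and vertical below 0.12 rad); the arm keeps its last pose, push and grip.
It fails at once if a border piece is taken from its pocket or knocked about (distance of any of border_1, border_2, border_3 from where it was at the start of the episode above 0.012 m).
It fails at once if a bystander is pushed away or knocked over (distance of any of seal_table, stamp_table_c, stamp_table_b, spool, planer, ink_pad, wax_stick_1, wax_stick_2 from where it was at the start of the episode above 0.02 m).
It also fails if it takes over 54 s, if anything falls off the work surface, if the arm or the gripper's body presses on something with over 40 N, if the wrist force passes 120 N, or if a joint passes its speed limit or range.

### The arm

A 6-joint arm with a two-finger parallel gripper is mounted at the origin on a cart in front of the work surface, level with it; the furniture and walls round the work are solid. World frame = base frame: x ahead of the robot, y to its left, z up, the work surface at z = 0. Lengths are in m, angles in degrees, forces in N, time in s.
With the tool pointing down it reaches from about 0.325 to 0.875 m from the base axis. Payload 4.4 kg.
Tool frame: the origin (TCP) lies between the finger pads, 19 mm behind the fingertips; this is the grasp point; z points along the fingers, y is the line along which they close (so a half turn about z gives the same grasp; the last joint's range is limited). The gripper opens to 85 mm and grips with 20 to 120 N. Pads are 22 mm wide; open, the fingers measure 114 mm over their backs; the gripper's body (76 mm by 85 mm) begins 54 mm behind the grasp point. The pads swing forward as they close: fully open they stand 13 mm farther back than shut.
Start: joints at [62.252, 11.837, 88.321, -0, 79.842, -8.623], TCP at [0.188, 0.543, 0.25] pointing down, gripper open.
Joint ranges: [-156.59, 156.59], [-49.26, 127.26], [12.9, 141.05], [-63.56, 243.56], [4.71, 150.69], [-161.64, 161.64]. Speed limits (degrees/s): [159.86, 159.86, 180, 180, 180, 180].

### API

Orientations are given as a 3x3 rotation matrix whose columns are the frame's x, y, z axes.
In Python, from station import readout, imaging, job_done gives the robot as it stands.
- The arm moves only by the tool drive_tool, never from a script. Its argument "series" is text: rows parted by semicolons, each of 5 numbers parted by spaces: the opening, from 0 (shut) to 1 (fully open), then the shift along the tool's x, y, z normalised to -1 to 1, where 1 is 0.5 m, then the turn about the tool's z normalised to -1 to 1, where 1 is pi/2 rad. In form: gripper tx ty tz turn; .... A call has 1 to 10 rows; each row is the pose to reach, as a shift and turn from the pose commanded when the call began, along the tool's axes at that moment; what a row does not reach only later rows make up. A row lasts 1/8 s, in which the tool goes at most 62.5 mm and 10.7 degrees, less where a joint would pass 70% of its speed; a pose out of reach is approached as far as the arm can. A call with a number of a shift or a turn outside -1 to 1 is refused whole. A call with a gripper value outside its range is refused whole. The fingers move at their own pace and stop on an object; the grip force is fixed at half the most. Time passes only in rows, so rows that repeat a pose let the fingers close. It gives the time, the measured TCP pose, the force, the opening and the grip force at its end, in the units of the state.
- readout.sense(): the state, without advancing time (a new reading comes with each control period).
- imaging.read_camera(name): name is "scene" or "top" or "wrist"; returns a dict with "pixels" (400x640x3 uint8, blue, green, red), "vertical_fov" (degrees; the focal length in pixels is half the picture's height over the tangent of half this angle, whatever the lens; pixels are square), "cx", "cy" (the principal point, pixels), "R" (3x3) and "t" (3): a world point X has camera coordinates R X + t; the wrist camera has in their place "T_tool_cam" (4x4, takes a point from camera to tool coordinates, whose origin is the TCP and whose axes are the flange's). Camera axes: x right, y down, z forward; pixel columns grow to the right and rows downward; lengths in m; the calibration is good to about 2 mm. A picture is of the moment at which its call begins: read the wrist's pose just before it. There is no depth.
- job_done(): hands the job in; it is judged then, once.
The state is a dict: "time": time; "joint_positions": joint angles; "joint_velocities": joint speeds; "tau": joint torques, N m; "ee_pos": TCP position; "tcp_rot": TCP orientation; "force": force on the tool from outside, world axes, zero at the start; "torque": the same for the moment, N m; "width": finger opening in m; "gripper_force": force on a finger pad.
Only numpy, scipy, OpenCV 4.12 (cv2) and the standard library are available. Lean on these libraries where they do the work, as an engineer would, in place of code of your own. Each camera call takes 0.05 s, during which the arm holds its last target. There are 200 camera calls.

## Working session

There is one attempt and no reset: what is moved stays moved. The work goes in short steps, Python scripts to look and compute and a tool call to move; the robot and the scene stay as the last step left them, time stands still between calls to the robot, and variables do not carry over. Pictures are saved under pics/ and viewed, at most 10 in all, crops included, and the job is handed in when it is done.

Besides the shell and the picture viewer there is one more tool, called after "Emit:" by a JSON object that holds its "method" and its "body". drive_tool: Moves the arm, as the interface text tells. Its arguments: {"type":"object","properties":{"series":{"type":"string"}},"required":["series"]}

```bash
mkdir -p pics; cat > h.py <<'E'
import numpy as np, cv2
from station import readout, imaging, job_done
def cam(name):
    s=readout.sense(); c=imaging.read_camera(name); im=np.array(c["pixels"])
    f=im.shape[0]/2/np.tan(np.radians(c["vertical_fov"])/2)
    if "R" in c: R,t=np.array(c["R"]),np.array(c["t"])
    else:
        T=np.eye(4);T[:3,:3]=s["tcp_rot"];T[:3,3]=s["ee_pos"]
        M=np.linalg.inv(T@np.array(c["T_tool_cam"]));R,t=M[:3,:3],M[:3,3]
    return im,dict(f=f,cx=c["cx"],cy=c["cy"],R=R,t=t)
def ray(c,u,v,z):
    d=c["R"].T@np.array([(u-c["cx"])/c["f"],(v-c["cy"])/c["f"],1]);o=-c["R"].T@c["t"]
    return o+d*(z-o[2])/d[2]
def proj(c,X):
    p=c["R"]@np.array(X)+c["t"];return np.array([c["cx"]+c["f"]*p[0]/p[2],c["cy"]+c["f"]*p[1]/p[2]])
E
python3 - <<'E'
from h import *
import pickle
for n in("top","scene"):
    im,c=cam(n);cv2.imwrite(f"pics/{n}.png",im);pickle.dump(c,open(n+".pkl","wb"));print(n,c,-c["R"].T@c["t"])
s=readout.sense();print(s["time"],s["ee_pos"],s["tcp_rot"],s["width"])
E
```

```text
top {'f': np.float64(427.4451522625938), 'cx': 313.8941764749476, 'cy': 192.72159079681091, 'R': array([[ 0.02380972, -0.99969218, -0.00697461],
       [-0.99237086, -0.02279002, -0.12116389],
       [ 0.12096765,  0.00980628, -0.99260801]]), 't': array([-0.00968671,  0.5169303 ,  1.2221223 ])} [ 0.36537995 -0.00988735  1.27565411]
scene {'f': np.float64(407.8067367526259), 'cx': 323.80721299335136, 'cy': 197.07424494015754, 'R': array([[ 0.88079487, -0.47335859, -0.01149095],
       [-0.23267983, -0.41156457, -0.88117802],
       [ 0.41238392,  0.77881079, -0.47264495]]), 't': array([-0.43369787,  0.18279392,  0.84837282])} [ 0.07467601 -0.79078502  0.55706951]
0.1 [0.18805831 0.54268631 0.24890803] [[-9.44812560e-01  3.27609863e-01 -1.00173659e-03]
 [ 3.27611223e-01  9.44810781e-01 -1.86430938e-03]
 [ 3.35685394e-04 -2.08960307e-03 -9.99997760e-01]] 0.08585589030886348
```

View pics/top.png

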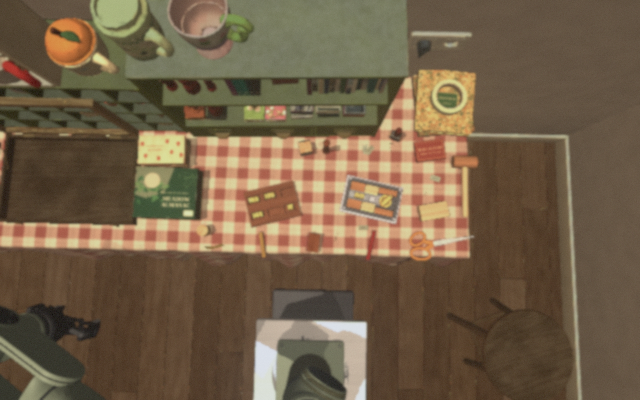

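View pics/scene.png

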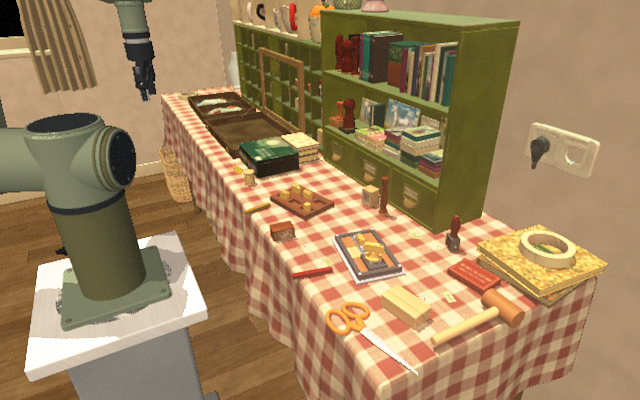

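The top view shows the tray at about (273,203), the lock-up at about (372,199) and the screw wings at about (386,200). I'll enlarge that area.

```bash
python3 - <<'E'
from h import *
im=cv2.imread("pics/top.png")[165:235,238:412]
cv2.imwrite("pics/crop.png",cv2.resize(im,None,fx=4.5,fy=4.5,interpolation=cv2.INTER_CUBIC))
import pickle
c=pickle.load(open("top.pkl","rb"))
for n,p in dict(tray=(273,203,.014),lock=(372,199,.018),).items(): print(n,ray(c,*p))
E
```

```text
tray [0.48563769 0.1231447  0.014     ]
lock [ 0.50390028 -0.16963023  0.018     ]
```

View pics/crop.png

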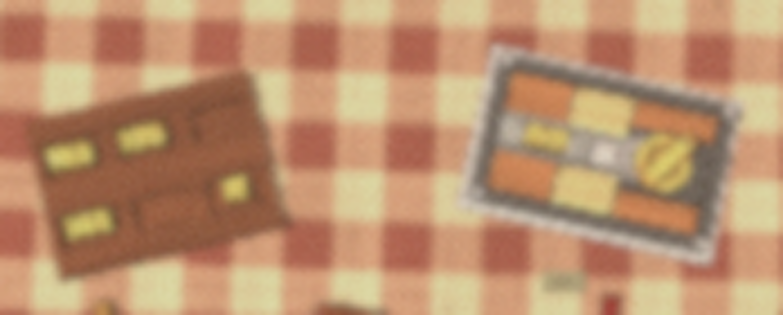

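The flower is the square piece at crop (234,187), which is pixel (290,206.5). The gap is at crop (604,153) and the screw at crop (664,163). I'll work out the first move, to a spot above the flower.

```bash
cat >> h.py <<'E'
def go(x,y,z,yaw=None,ref=None):
    """shift/turn numbers for a target; yaw=angle of tool y (deg, mod 180 -> nearest). ref=(pos,rot)"""
    s=readout.sense();R=np.array(s["tcp_rot"]);p=np.array(s["ee_pos"])
    d=R.T@(np.array([x,y,z])-p)/0.5
    cy=np.degrees(np.arctan2(R[1,1],R[0,1]));tr=0 if yaw is None else -((yaw-cy+90)%180-90)/90
    print("go",np.round(d,4),"turn",round(tr,4),"yaw",round(cy,2),"pos",np.round(p,4),"j6",round(s["joint_positions"][5],1),"t",s["time"])
E
python3 - <<'E'
from h import *
import pickle
c=pickle.load(open("top.pkl","rb"))
q=lambda a,b,z:ray(c,238+(a+.5)/4.5-.5,165+(b+.5)/4.5-.5,z)
F=q(234,187,.03);print("flower",F,"gap",q(604,153,.016),"screw",q(664,163,.06))
go(F[0],F[1],.22,13)
E
```

```text
flower [0.47593606 0.07250618 0.03      ] gap [ 0.50526731 -0.16938282  0.016     ] screw [ 0.49487605 -0.20188313  0.06      ]
go [-0.8521 -0.6997  0.059 ] turn 0.6431 yaw 70.88 pos [0.1881 0.5427 0.2489] j6 -8.6 t 0.1
```

Emit:
{"method": "drive_tool", "body": {"series": "0.6 -0.85 -0.7 0.06 0.643;0.6 -0.85 -0.7 0.06 0.643;0.6 -0.85 -0.7 0.06 0.643;0.6 -0.85 -0.7 0.06 0.643;0.6 -0.85 -0.7 0.06 0.643;0.6 -0.85 -0.7 0.06 0.643;0.6 -0.85 -0.7 0.06 0.643;0.6 -0.85 -0.7 0.06 0.643;0.6 -0.85 -0.7 0.06 0.643;0.6 -0.85 -0.7 0.06 0.643"}}

```text
time: 1.35
ee_pos: [0.4764, 0.0704, 0.2194]
tcp_rot: [[-0.22, 0.976, -0.001], [0.976, 0.22, -0.001], [-0.0, -0.001, -1.0]]
force: [0.2, 0.7, -0.7]
width: 0.0507
gripper_force: 0.0
```

Emit:
{"method": "drive_tool", "body": {"series": "0.6 0 0 0 0;0.6 0 0 0 0"}}

```text
time: 1.6
ee_pos: [0.4745, 0.0745, 0.2198]
tcp_rot: [[-0.227, 0.974, -0.001], [0.974, 0.227, 0.0], [0.0, -0.001, -1.0]]
force: [-0.6, 0.2, 1.0]
width: 0.0513
gripper_force: 0.0
```

```bash
python3 - <<'E'
from h import *
import pickle
im,c=cam("wrist");cv2.imwrite("pics/w1.png",im);pickle.dump(c,open("w1.pkl","wb"))
print(-c["R"].T@c["t"],c["R"],c["f"]);go(.476,.0725,.22,13)
for X in [(.476,.0725,.03)]:print(proj(c,X))
E
```

```text
[0.45879322 0.14243666 0.34314141] [[ 0.97396147  0.22671063 -0.00116234]
 [ 0.21848979 -0.93725126  0.27170256]
 [ 0.06050845 -0.26488179 -0.96238057]] 283.47261260372613
go [-0.0048  0.0019 -0.0002] turn 0.0014 yaw 13.13 pos [0.4745 0.0746 0.2199] j6 -14.5 t 1.65
[321.2389079  190.71711668]
```

View pics/w1.png

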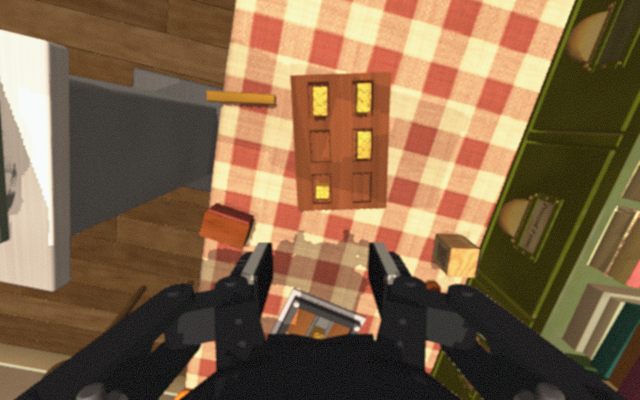

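The wrist view shows the tray upright in the picture. The flower is at (321,189) and the borders are at (320,100), (364,97) and (364,144). I'll segment the brass for an exact pose.

```bash
python3 - <<'E'
from h import *
import pickle
im=cv2.imread("pics/w1.png");c=pickle.load(open("w1.pkl","rb"))
hsv=cv2.cvtColor(im,cv2.COLOR_BGR2HSV)
roi=hsv[70:215,285:395]
m=cv2.inRange(roi,(18,110,130),(40,255,255))
n,l,st,ce=cv2.connectedComponentsWithStats(m)
for i in range(1,n):
    if st[i,4]<40: continue
    pts=np.argwhere(l==i)[:,::-1]+[285,70]
    W=np.array([ray(c,u,v,.03)[:2] for u,v in pts],np.float32)
    (a,b),(w,h),ang=cv2.minAreaRect(W*1000)
    print(st[i,4],pts.mean(0),"rect",round(a,1),round(b,1),round(w,1),round(h,1),round(ang,1),"mean",W.mean(0))
z=im[160:215,290:395];cv2.imwrite("pics/w1c.png",cv2.resize(z,None,fx=7,fy=7,interpolation=cv2.INTER_CUBIC))
E
```

```text
439 [363.41002278  97.24829157] rect 496.1 178.8 15.5 28.6 15.1 mean [0.4959742  0.17906426]
414 [319.78985507 100.71980676] rect 452.9 165.7 14.6 28.5 12.7 mean [0.4526945  0.16551736]
400 [363.7025 144.0775] rect 509.5 132.9 15.2 29.0 15.1 mean [0.50899154 0.13324763]
180 [321.91111111 191.49444444] rect 477.5 72.4 14.8 16.3 13.1 mean [0.4769518  0.07177587]
```

View pics/w1c.png

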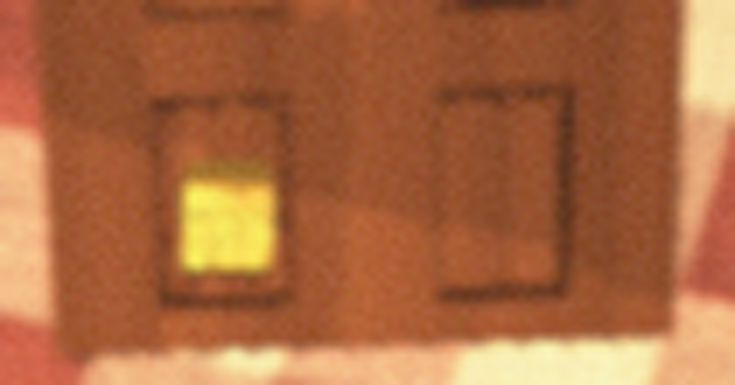

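```bash
python3 - <<'E'
from h import *
go(.4772,.0715,.0375,14)
E
```

```text
go [-0.0074  0.0039  0.3648] turn -0.0097 yaw 13.13 pos [0.4745 0.0746 0.2199] j6 -14.5 t 1.65
```

Emit:
{"method": "drive_tool", "body": {"series": "0.4 -0.007 0.004 0.1 -0.01;0.4 -0.007 0.004 0.2 -0.01;0.4 -0.007 0.004 0.25 -0.01;0.4 -0.007 0.004 0.28 -0.01;0.4 -0.007 0.004 0.28 -0.01;0.4 -0.007 0.004 0.28 -0.01"}}

```text
time: 2.4
ee_pos: [0.4792, 0.0706, 0.0813]
tcp_rot: [[-0.241, 0.971, 0.003], [0.971, 0.241, -0.0], [-0.001, 0.003, -1.0]]
force: [-0.4, -0.1, 1.1]
width: 0.034
gripper_force: 0.0
```

```bash
python3 - <<'E'
from h import *
go(.4772,.0715,.0375,14)
E
```

```text
go [ 0.0027 -0.0038  0.0877] turn -0.0007 yaw 13.94 pos [0.4792 0.0706 0.0813] j6 -15.8 t 2.4
```

Emit:
{"method": "drive_tool", "body": {"series": "0.4 0.003 -0.003 0.04 0;0.4 0.003 -0.003 0.075 0;0.4 0.003 -0.003 0.087 0;0.4 0.003 -0.003 0.087 0;0.4 0.003 -0.003 0.087 0"}}

```text
time: 3.02
ee_pos: [0.4772, 0.0714, 0.0375]
tcp_rot: [[-0.24, 0.971, 0.002], [0.971, 0.24, -0.0], [-0.001, 0.002, -1.0]]
force: [0.1, -0.1, 0.4]
width: 0.0342
gripper_force: 0.0
```

Emit:
{"method": "drive_tool", "body": {"series": "0 0 0 0 0;0 0 0 0 0;0 0 0 0 0;0 0 0 0 0"}}

```text
time: 3.52
ee_pos: [0.477, 0.0714, 0.0374]
tcp_rot: [[-0.24, 0.971, 0.001], [0.971, 0.24, -0.0], [-0.0, 0.001, -1.0]]
force: [-1.0, -0.4, 5.9]
width: 0.0118
gripper_force: 58.8
```

Emit:
{"method": "drive_tool", "body": {"series": "0 0 0 -0.05 0;0 0 0 -0.1 0;0 0 0 -0.2 0;0 0 0 -0.3 0;0 0 0 -0.34 0;0 0 0 -0.34 0;0 0 0 -0.34 0"}}

```text
time: 4.4
ee_pos: [0.4751, 0.0715, 0.2049]
tcp_rot: [[-0.24, 0.971, -0.003], [0.971, 0.24, 0.0], [0.001, -0.003, -1.0]]
force: [0.2, -0.6, 0.1]
width: 0.0115
gripper_force: 58.8
```

```bash
python3 - <<'E'
from h import *
go(.505,-.1694,.205,-14)
print(readout.sense()["width"])
E
```

```text
go [-4.821e-01 -5.760e-02 -4.000e-04] turn 0.31 yaw 13.9 pos [0.4751 0.0715 0.2049] j6 -15.7 t 4.4
0.011494842956643929
```

Emit:
{"method": "drive_tool", "body": {"series": "0 -0.12 -0.015 0 0.08;0 -0.24 -0.03 0 0.16;0 -0.36 -0.045 0 0.24;0 -0.48 -0.058 0 0.31;0 -0.48 -0.058 0 0.31;0 -0.48 -0.058 0 0.31;0 -0.48 -0.058 0 0.31;0 -0.48 -0.058 0 0.31"}}

```text
time: 5.4
ee_pos: [0.5056, -0.1671, 0.2062]
tcp_rot: [[0.24, 0.971, -0.001], [0.971, -0.24, 0.0], [0.0, -0.001, -1.0]]
force: [0.4, 0.0, -1.0]
width: 0.0119
gripper_force: 58.9
```

```bash
python3 - <<'E'
from h import *
import pickle
im,c=cam("wrist");cv2.imwrite("pics/w2.png",im);pickle.dump(c,open("w2.pkl","wb"))
go(.505,-.1694,.205,-14)
E
```

```text
go [-0.0045 -0.0003  0.0028] turn 0.0013 yaw -13.88 pos [ 0.5057 -0.1673  0.2064] j6 -13.7 t 5.45
```

View pics/w2.png

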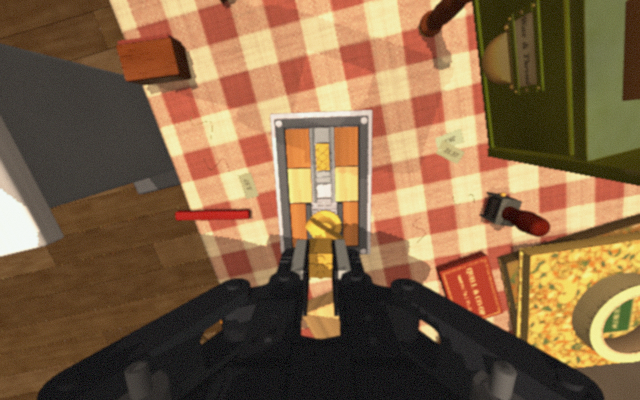

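The lock-up is square in the picture. The gap is the white square at (324,191), the screw is at (324,225) and the held flower is at (322,258). I'll take one enlarged crop for the fine measurement.

```bash
python3 - <<'E'
from h import *
im=cv2.imread("pics/w2.png")[105:280,262:382]
cv2.imwrite("pics/w2c.png",cv2.resize(im,None,fx=5,fy=3.4,interpolation=cv2.INTER_CUBIC))
E
```

```text
(no output)
```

View pics/w2c.png

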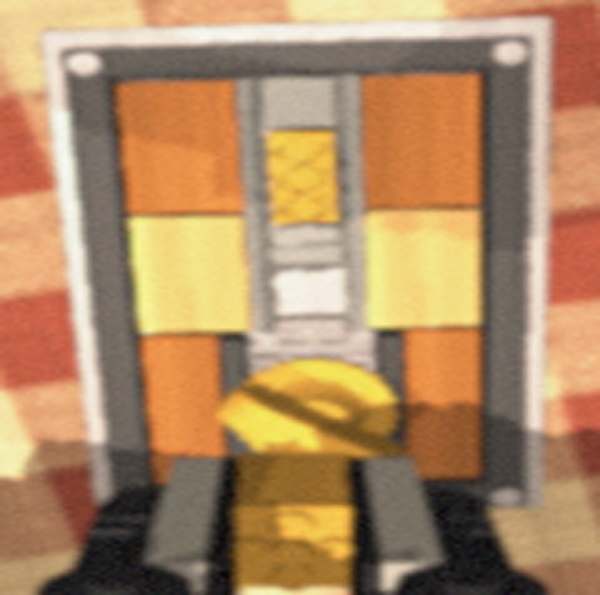

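```bash
cat > fit.py <<'E'
from h import *
import pickle
from scipy.optimize import least_squares
c=pickle.load(open("w2.pkl","rb"))
q=lambda a,b:np.array([262+(a+.5)/5-.5,105+(b+.5)/3.4-.5])
P=[((43,33),(-56,86,6)),((552,18),(56,86,6)),((540,507),(56,-86,6)),((267,131),(-7,53,30)),((335,129),(7,53,30)),((272,224),(-7,25,30)),((341,222),(7,25,30)),((65,50),(-50,80,18)),((533,38),(50,80,18))]
def L2W(p,l):
    a=p[2];l=np.array(l)/1000;return np.array([p[0]+np.cos(a)*l[0]-np.sin(a)*l[1],p[1]+np.sin(a)*l[0]+np.cos(a)*l[1],l[2]])
r=lambda p:np.concatenate([proj(c,L2W(p,l))-q(*k) for k,l in P])
s=least_squares(r,[.505,-.167,np.radians(-14)],loss="soft_l1");p=s.x
print("lockup",p[:2],np.degrees(p[2]));print(r(p).reshape(-1,2).round(1).tolist())
print("gap",L2W(p,(0,-1,6)),"wings",L2W(p,(0,-38,0)))
for l in[(-8.5,7,16),(8.5,7,16),(0,-8.5,16),(0,-8.5,6)]:
    u,v=proj(c,L2W(p,l));print(l,"crop",(u-262)*5,(v-105)*3.4)
np.save("lock.npy",p)
# flower in hand
ps=np.array([.5057,-.1673,.2064]);Rt=np.array([[.24,.971,0],[.971,-.24,0],[0,0,-1]])
for k,z in[((234,505),.1989),((355,505),.1989),((293,455),.1749)]:
    print("hand tool xy mm",(Rt.T@(ray(c,*q(*k),z)-ps)*1000).round(1))
E
python3 fit.py
```

```text
lockup [ 0.50791221 -0.17027013] -11.975629164350941
[[-0.8, -1.3], [0.5, -0.5], [0.6, 0.9], [0.2, 0.8], [0.1, 1.0], [0.2, 0.4], [-0.5, 0.5], [-1.1, -0.9], [0.5, -0.7]]
gap [ 0.50770471 -0.17124836  0.006     ] wings [ 0.50002737 -0.20744309  0.        ]
(-8.5, 7, 16) crop 268.04923719928297 271.4696367600758
(8.5, 7, 16) crop 343.447886631391 269.8120880407644
(0, -8.5, 16) crop 307.7988971640403 315.9195113372359
(0, -8.5, 6) crop 307.37270598274335 308.70519374532415
hand tool xy mm [ 7.5 -6.4  7.5]
hand tool xy mm [7.6 5.8 7.5]
hand tool xy mm [ 5.5 -0.5 31.5]
```

```bash
python3 - <<'E'
from h import *
p=np.load("lock.npy");a=p[2];l=np.array([.0004,-.0013])
X=p[:2]+[np.cos(a)*l[0]-np.sin(a)*l[1],np.sin(a)*l[0]+np.cos(a)*l[1]]
print(X);go(*X,.062,-12)
E
```

```text
[ 0.50803376 -0.17162483]
go [-0.0074  0.0067  0.2888] turn -0.0209 yaw -13.88 pos [ 0.5057 -0.1673  0.2064] j6 -13.7 t 5.45
```

Emit:
{"method": "drive_tool", "body": {"series": "0 -0.007 0.007 0.1 -0.021;0 -0.007 0.007 0.2 -0.021;0 -0.007 0.007 0.26 -0.021;0 -0.007 0.007 0.288 -0.021;0 -0.007 0.007 0.288 -0.021;0 -0.007 0.007 0.288 -0.021;0 -0.007 0.007 0.288 -0.021"}}

```text
time: 6.32
ee_pos: [0.5096, -0.1733, 0.0642]
tcp_rot: [[0.21, 0.978, 0.003], [0.978, -0.21, -0.002], [-0.001, 0.003, -1.0]]
force: [0.0, 0.1, -0.1]
width: 0.0118
gripper_force: 58.9
```

```bash
python3 - <<'E'
from h import *
import pickle
im,c=cam("wrist");cv2.imwrite("pics/w3.png",im);pickle.dump(c,open("w3.pkl","wb"))
cv2.imwrite("pics/w3c.png",cv2.resize(im[90:290,220:420],None,fx=3,fy=3,interpolation=cv2.INTER_CUBIC))
go(.5080,-.1716,.0375,-12)
p=np.load("lock.npy");a=p[2]
for l in[(-8.5,7,16),(8.5,7,16),(-8,-9,16),(8,-9,16),(-7,25,30),(7,25,30),(-7,53,30),(7,53,30)]:
    X=np.array([p[0]+(np.cos(a)*l[0]-np.sin(a)*l[1])/1e3,p[1]+(np.sin(a)*l[0]+np.cos(a)*l[1])/1e3,l[2]/1e3]);print(l,((proj(c,X)-[220,90])*3).round())
E
```

```text
go [ 0.0027 -0.0035  0.0529] turn -0.0012 yaw -12.1 pos [ 0.5094 -0.1732  0.064 ] j6 -15.9 t 6.375
(-8.5, 7, 16) [251. 396.]
(8.5, 7, 16) [330. 396.]
(-8, -9, 16) [254. 465.]
(8, -9, 16) [327. 465.]
(-7, 25, 30) [253. 331.]
(7, 25, 30) [326. 331.]
(-7, 53, 30) [250. 183.]
(7, 53, 30) [327. 183.]
```

View pics/w3c.png

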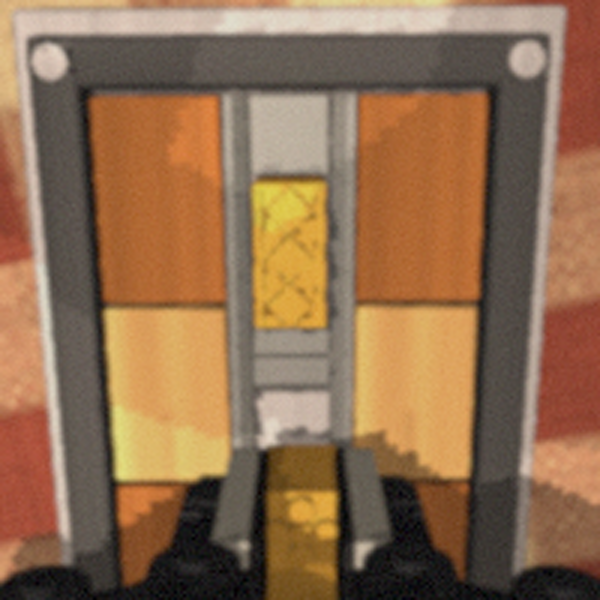

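```bash
python3 - <<'E'
from h import *
import pickle
c=pickle.load(open("w3.pkl","rb"));p=np.load("lock.npy");a=p[2]
R=np.array([[np.cos(a),-np.sin(a)],[np.sin(a),np.cos(a)]])
f=lambda k,z:(R.T@(ray(c,220+(k[0]+1)/3-.5,90+(k[1]+1)/3-.5,z)[:2]-p[:2])*1000).round(2)
print("flower bottom front",f((267,447),.0325),f((342,447),.0325),"top front",f((267,490),.0565),f((341,490),.0565))
print("fixed end",f((256,390),.016),f((331,390),.016),"border",f((253,327),.03),f((327,327),.03),f((250,181),.03),f((327,181),.03))
print("tcp",R.T@(np.array([.5094,-.1732])-p[:2])*1000)
E
```

```text
flower bottom front [-4.58  2.27] [10.13  2.22] top front [-3.68  4.54] [8.77 4.49]
fixed end [-7.43  8.42] [8.53 8.37] border [-7.03 25.94] [ 7.13 25.9 ] [-7.1  53.48] [ 6.96 53.45]
tcp [ 2.06334807 -2.55739623]
```

Emit:
{"method": "drive_tool", "body": {"series": "0 0.005 -0.0046 0.01 0;0 0.005 -0.0046 0.026 0;0 0.005 -0.0046 0.026 0;0 0.005 -0.0046 0.026 0;0 0.005 -0.0046 0.026 0"}}

```text
time: 7.0
ee_pos: [0.5067, -0.1699, 0.0496]
tcp_rot: [[0.21, 0.978, 0.0], [0.978, -0.21, -0.0], [-0.0, 0.0, -1.0]]
force: [-0.2, -0.3, 0.3]
width: 0.0117
gripper_force: 58.9
```

```bash
python3 - <<'E'
from h import *
p=np.load("lock.npy");a=p[2]
R=np.array([[np.cos(a),-np.sin(a)],[np.sin(a),np.cos(a)]])
s=readout.sense();print("tcp in lockup",R.T@(np.array(s["ee_pos"])[:2]-p[:2])*1000,"want about (-.2,-.2)",s["ee_pos"][2])
E
```

```text
tcp in lockup [-1.24352078  0.12011173] want about (-.2,-.2) 0.04959141347439877
```

Emit:
{"method": "drive_tool", "body": {"series": "0 -0.0006 0.0018 0 0;0 -0.0006 0.0018 0.006 0;0 -0.0006 0.0018 0.012 0;0 -0.0006 0.0018 0.012 0"}}

```text
time: 7.5
ee_pos: [0.507, -0.17, 0.043]
tcp_rot: [[0.21, 0.978, -0.001], [0.978, -0.21, 0.0], [0.0, -0.001, -1.0]]
force: [-0.2, 0.3, 0.6]
width: 0.012
gripper_force: 58.9
```

Emit:
{"method": "drive_tool", "body": {"series": "0 0 0 0.004 0;0 0 0 0.008 0;0 0 0 0.011 0;0 0 0 0.011 0;0 0 0 0.011 0"}}

```text
time: 8.12
ee_pos: [0.5074, -0.1703, 0.038]
tcp_rot: [[0.21, 0.978, 0.0], [0.978, -0.21, -0.0], [-0.0, 0.0, -1.0]]
force: [-0.9, -0.2, 0.1]
width: 0.0117
gripper_force: 58.9
```

Emit:
{"method": "drive_tool", "body": {"series": "0 0 0 0.0015 0;0 0 0 0.0015 0;0 0 0 0.0015 0"}}

```text
time: 8.5
ee_pos: [0.5075, -0.1703, 0.0374]
tcp_rot: [[0.21, 0.978, 0.0], [0.978, -0.21, -0.0], [-0.0, 0.0, -1.0]]
force: [-0.5, 0.0, 0.1]
width: 0.0114
gripper_force: 59.0
```

Emit:
{"method": "drive_tool", "body": {"series": "0.3 0 0 0 0;0.4 0 0 0 0;0.4 0 0 0 0;0.4 0 0 0 0"}}

```text
time: 9.0
ee_pos: [0.5073, -0.1702, 0.0372]
tcp_rot: [[0.21, 0.978, -0.0], [0.978, -0.21, 0.0], [0.0, -0.0, -1.0]]
force: [0.6, -1.4, -0.1]
width: 0.0339
gripper_force: 0.0
```

Emit:
{"method": "drive_tool", "body": {"series": "0.4 0 0 -0.03 0;0.4 0 0 -0.1 0;0.4 0 0 -0.2 0;0.4 0 0 -0.28 0;0.4 0 0 -0.28 0;0.4 0 0 -0.28 0;0.4 0 0 -0.28 0"}}

```text
time: 9.88
ee_pos: [0.5062, -0.1697, 0.1757]
tcp_rot: [[0.21, 0.978, -0.003], [0.978, -0.21, 0.002], [0.001, -0.003, -1.0]]
force: [0.2, 0.1, -0.6]
width: 0.0341
gripper_force: 0.0
```

```bash
python3 - <<'E'
from h import *
import pickle
im,c=cam("wrist");cv2.imwrite("pics/w4.png",im);pickle.dump(c,open("w4.pkl","wb"))
cv2.imwrite("pics/w4c.png",cv2.resize(im[110:260,250:400],None,fx=4,fy=4,interpolation=cv2.INTER_CUBIC))
go(.5,-.2074,.064);print(readout.sense()["joint_positions"])
E
```

```text
go [-0.0765  0.0044  0.2231] turn 0 yaw -12.11 pos [ 0.5062 -0.1697  0.1756] j6 -15.7 t 9.925
[-2.78217031e+01  1.12524784e+01  9.83265900e+01 -2.34577611e-03
  7.06211472e+01 -1.57148833e+01]
```

View pics/w4c.png

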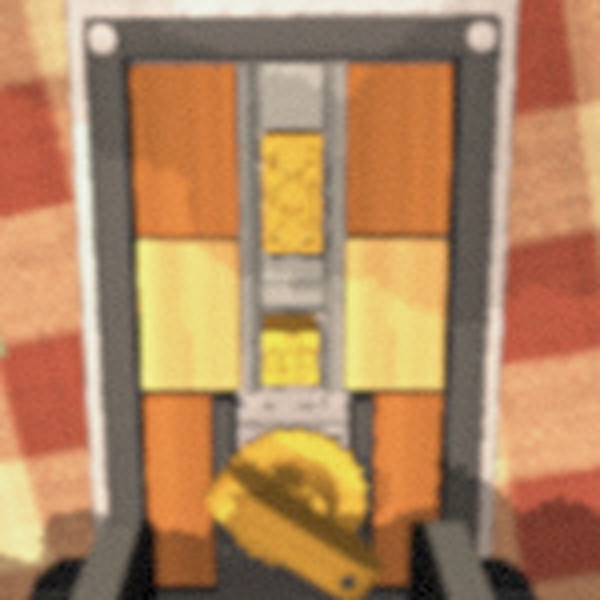

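The flower sits down in the gap, level with the fixed border at crop (290,355). The wings run from about (215,495) to (370,575), falling to the right. Next I'll work out the grip pose.

```bash
python3 - <<'E'
from h import *
import pickle
c=pickle.load(open("w4.pkl","rb"));p=np.load("lock.npy");a=p[2]
R=np.array([[np.cos(a),-np.sin(a)],[np.sin(a),np.cos(a)]])
w=lambda k,z:ray(c,250+(k[0]+.5)/4-.5,110+(k[1]+.5)/4-.5,z)[:2]
for A,B in[((235,482),(375,560)),((215,505),(335,590))]:
    d=w(B,.06)-w(A,.06);print("edge yaw",np.degrees(np.arctan2(d[1],d[0])),R.T@(w(A,.06)-p[:2])*1e3,R.T@(w(B,.06)-p[:2])*1e3)
print("flower top",[(R.T@(w(k,.03)-p[:2])*1e3).round(1) for k in[(261,329),(320,329),(262,387),(320,387)]])
X=p[:2]+R@[.0003,-.0375];print(X)
u=(proj(c,[X[0],X[1],.06])-[250,110])*4;print("axis crop",u)
E
```

```text
edge yaw -42.9184716747107 [-13.1727455  -21.38635095] [ 18.66450748 -40.47290138]
edge yaw -49.60408854210375 [-17.77205301 -26.92758085] [  9.57500243 -48.00929637]
flower top [array([-7.8,  6.9]), array([6.6, 6.8]), array([-7.6, -7.8]), array([ 6.7, -7.8])]
[ 0.50042459 -0.20701622]
axis crop [293.3896018  546.57720683]
```

Emit:
{"method": "drive_tool", "body": {"series": "0.4 -0.0755 0.005 0.05 -0.1;0.4 -0.0755 0.005 0.1 -0.2;0.4 -0.0755 0.005 0.1 -0.3;0.4 -0.0755 0.005 0.1 -0.4;0.4 -0.0755 0.005 0.1 -0.5;0.4 -0.0755 0.005 0.1 -0.623;0.4 -0.0755 0.005 0.1 -0.623;0.4 -0.0755 0.005 0.1 -0.623;0.4 -0.0755 0.005 0.1 -0.623"}}

```text
time: 11.05
ee_pos: [0.5018, -0.2076, 0.127]
tcp_rot: [[-0.693, 0.721, -0.0], [0.721, 0.693, 0.0], [0.0, -0.0, -1.0]]
force: [-0.2, 0.6, 0.1]
width: 0.0339
gripper_force: 0.0
```

```bash
python3 - <<'E'
from h import *
import pickle
im,c=cam("wrist");cv2.imwrite("pics/w5.png",im);pickle.dump(c,open("w5.pkl","wb"))
cv2.imwrite("pics/w5c.png",cv2.resize(im[130:280,220:420],None,fx=4,fy=4,interpolation=cv2.INTER_CUBIC))
go(.5003,-.2070,.062,44);print(((proj(c,[.5003,-.2070,.06])-[220,130])*4).round())
E
```

```text
go [ 0.003  -0.0013  0.1301] turn -0.0011 yaw 43.9 pos [ 0.5018 -0.2076  0.1271] j6 -75.5 t 11.1
[395. 376.]
```

View pics/w5c.png

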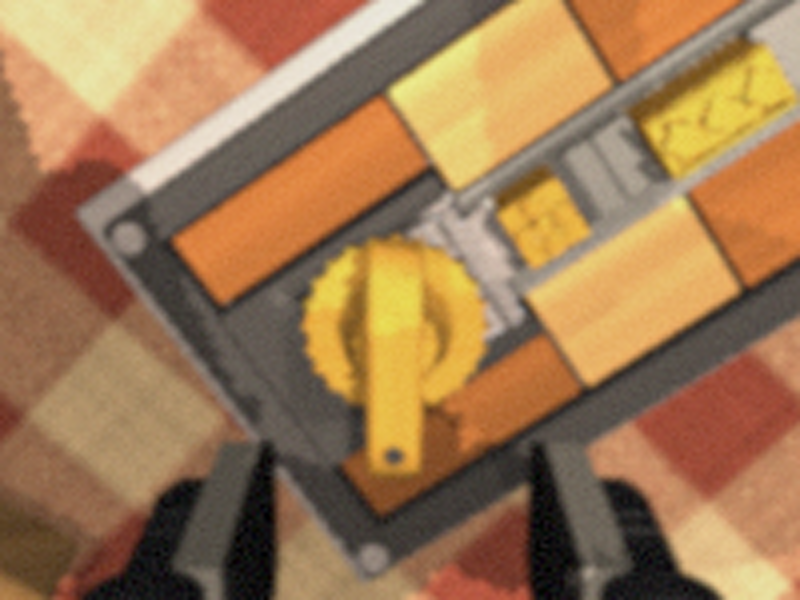

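The wings line up with the fingers, centred at crop (395,365) against a predicted (395,376). I'll descend and grip.

Emit:
{"method": "drive_tool", "body": {"series": "0.4 0.002 -0.001 0.05 0;0.4 0.002 -0.001 0.1 0;0.4 0.002 -0.001 0.125 0;0.4 0.002 -0.001 0.13 0;0.4 0.002 -0.001 0.13 0;0.4 0.002 -0.001 0.13 0"}}

```text
time: 11.85
ee_pos: [0.5017, -0.2078, 0.0633]
tcp_rot: [[-0.694, 0.72, 0.002], [0.72, 0.694, -0.001], [-0.002, 0.001, -1.0]]
force: [-0.1, -0.1, 0.1]
width: 0.0346
gripper_force: 0.0
```

```bash
python3 - <<'E'
from h import *
go(.5003,-.2070,.0615,44)
E
```

```text
go [ 0.0031 -0.0008  0.0036] turn -0.0004 yaw 43.96 pos [ 0.5017 -0.2078  0.0633] j6 -75.6 t 11.85
```

Emit:
{"method": "drive_tool", "body": {"series": "0.4 0.003 -0.001 0.003 0;0.4 0.003 -0.001 0.003 0;0.4 0.003 -0.001 0.003 0"}}

```text
time: 12.22
ee_pos: [0.4994, -0.2066, 0.0609]
tcp_rot: [[-0.694, 0.72, 0.0], [0.72, 0.694, -0.0], [-0.0, 0.0, -1.0]]
force: [-0.2, -0.3, 0.5]
width: 0.0341
gripper_force: 0.0
```

Emit:
{"method": "drive_tool", "body": {"series": "0 0 0 0 0;0 0 0 0 0;0 0 0 0 0;0 0 0 0 0"}}

```text
time: 12.72
ee_pos: [0.4993, -0.2069, 0.061]
tcp_rot: [[-0.694, 0.72, -0.0], [0.72, 0.694, -0.0], [-0.0, -0.001, -1.0]]
force: [-1.7, -0.8, 4.7]
width: 0.0081
gripper_force: 61.7
```

```bash
python3 - <<'E'
from h import *
s=readout.sense();print(s["force"],s["torque"],s["width"],s["joint_positions"])
E
```

```text
[-1.71491942 -0.76342062  4.66496794] [-0.13532815  0.5106011  -0.07394165] 0.008061913517162787 [-3.16644933e+01  2.10985072e+01  1.01567888e+02 -3.61008561e-02
  5.73371420e+01 -7.56133963e+01]
```

Emit:
{"method": "drive_tool", "body": {"series": "0 0 0 0.0005 0.09;0 0 0 0.001 0.18;0 0 0 0.0014 0.27;0 0 0 0.0018 0.36;0 0 0 0.0023 0.45;0 0 0 0.0028 0.55;0 0 0 0.0033 0.65;0 0 0 0.0038 0.75;0 0 0 0.0038 0.75"}}

```text
time: 13.85
ee_pos: [0.5009, -0.2066, 0.0592]
tcp_rot: [[0.398, 0.917, 0.003], [0.917, -0.398, -0.0], [0.001, 0.003, -1.0]]
force: [3.4, 1.2, 0.0]
width: 0.0085
gripper_force: 61.1
```

```bash
python3 - <<'E'
from h import *
go(.5,-.207,.06)
s=readout.sense();print(s["force"],s["torque"],s["width"],s["joint_positions"][5])
E
```

```text
go [-0.0014 -0.0014 -0.0016] turn 0 yaw -23.45 pos [ 0.5009 -0.2066  0.0592] j6 -8.2 t 13.85
[3.42862499 1.15175093 0.00896288] [ 0.07586356 -0.62917602 -0.04168576] 0.008547467100606037 -8.214681048189222
```

Emit:
{"method": "drive_tool", "body": {"series": "0 0 0 0.0005 0.09;0 0 0 0.001 0.18;0 0 0 0.0014 0.27;0 0 0 0.0018 0.36;0 0 0 0.002 0.4;0 0 0 0.002 0.4"}}

```text
time: 14.6
ee_pos: [0.5016, -0.2073, 0.0582]
tcp_rot: [[0.861, 0.509, 0.005], [0.509, -0.861, -0.002], [0.004, 0.004, -1.0]]
force: [6.3, -0.6, -1.9]
width: 0.0081
gripper_force: 60.7
```

```bash
python3 - <<'E'
from h import *
go(.5,-.207,.06)
s=readout.sense();print(s["force"],s["torque"],s["width"],s["joint_positions"][5],s["tau"])
E
```

```text
go [-0.0025 -0.0021 -0.0035] turn 0 yaw -59.41 pos [ 0.5016 -0.2073  0.0582] j6 27.7 t 14.6
[ 6.28869648 -0.63180816 -1.86853593] [-0.18618668 -0.8672112  -0.04877458] 0.00811969825531546 27.736927739698682 [-6.19029086e-01 -3.88508856e+01 -2.01327056e+01 -5.59098311e-01
  1.53257791e+00  2.93165829e-02]
```

Emit:
{"method": "drive_tool", "body": {"series": "0 -0.0014 -0.0008 0.0003 0.06;0 -0.0014 -0.0008 0.0006 0.12;0 -0.0014 -0.0008 0.001 0.18;0 -0.0014 -0.0008 0.001 0.18"}}

```text
time: 15.1
ee_pos: [0.5017, -0.2077, 0.0578]
tcp_rot: [[0.969, 0.248, 0.007], [0.248, -0.969, -0.003], [0.006, 0.004, -1.0]]
force: [8.6, -1.6, -5.3]
width: 0.0084
gripper_force: 60.4
```

```bash
cat > st.py <<'E'
from h import *
go(.5003,-.207,.0585)
s=readout.sense();print(np.round(s["force"],2),np.round(s["torque"],3),s["width"],s["joint_positions"][5],s["tau"][5])
E
python3 st.py
```

```text
go [-0.0023 -0.002  -0.0014] turn 0 yaw -75.63 pos [ 0.5017 -0.2077  0.0578] j6 43.9 t 15.1
[ 8.64 -1.63 -5.35] [-0.286 -1.231 -0.049] 0.008402989253040333 43.8988024370215 0.07811514660716057
```

Emit:
{"method": "drive_tool", "body": {"series": "0 -0.003 -0.0008 0.001 0.05;0 -0.003 -0.0008 0.0018 0.1;0 -0.003 -0.0008 0.002 0.13;0 -0.003 -0.0008 0.002 0.13"}}

```text
time: 15.6
ee_pos: [0.5015, -0.208, 0.0575]
tcp_rot: [[0.999, 0.047, 0.01], [0.047, -0.999, -0.004], [0.01, 0.004, -1.0]]
force: [10.0, -1.2, -3.2]
width: 0.0086
gripper_force: 60.6
```

```bash
python3 st.py
```

```text
go [-0.0024 -0.0022 -0.002 ] turn 0 yaw -87.32 pos [ 0.5015 -0.208   0.0575] j6 55.5 t 15.6
[10.04 -1.22 -3.21] [-0.267 -1.604 -0.075] 0.008625774207279707 55.49384387196203 0.03104798379354179
```

Emit:
{"method": "drive_tool", "body": {"series": "0 0.0045 0 0.0003 0.04;0 0.0045 0 0.0006 0.08;0 0.0045 0 0.0009 0.12;0 0.0045 0 0.0009 0.12"}}

```text
time: 16.1
ee_pos: [0.5018, -0.2082, 0.0573]
tcp_rot: [[0.991, -0.137, 0.005], [-0.137, -0.991, -0.004], [0.006, 0.004, -1.0]]
force: [4.7, -3.4, 2.9]
width: 0.0085
gripper_force: 66.6
```

```bash
python3 st.py
```

```text
go [-0.0033 -0.002  -0.0024] turn 0 yaw -97.89 pos [ 0.5018 -0.2082  0.0573] j6 66.3 t 16.1
[ 4.69 -3.43  2.9 ] [-0.482 -0.755  1.068] 0.008534402302899409 66.29833311326611 1.1353962868452072
```

Emit:
{"method": "drive_tool", "body": {"series": "0 0.002 -0.0025 0 0.02;0 0.002 -0.0025 0 0.03;0 0.002 -0.0025 0 0.03"}}

```text
time: 16.48
ee_pos: [0.5019, -0.2081, 0.0573]
tcp_rot: [[0.983, -0.181, 0.003], [-0.181, -0.983, -0.006], [0.004, 0.006, -1.0]]
force: [1.6, -6.5, 3.9]
width: 0.0087
gripper_force: 77.8
```

```bash
python3 st.py
```

```text
go [-0.0036 -0.0015 -0.0024] turn 0 yaw -100.46 pos [ 0.5019 -0.2081  0.0573] j6 69.1 t 16.475
[ 1.58 -6.54  3.89] [-1.078 -0.146  1.471] 0.008668161613623899 69.08914678884187 1.5285929292440414
```

Emit:
{"method": "drive_tool", "body": {"series": "0 0 -0.003 0 0.03;0 0 -0.003 0 0.06;0 0 -0.003 0 0.06"}}

```text
time: 16.85
ee_pos: [0.5026, -0.208, 0.0575]
tcp_rot: [[0.962, -0.272, 0.004], [-0.272, -0.962, -0.009], [0.006, 0.008, -1.0]]
force: [2.6, -8.4, 1.1]
width: 0.0088
gripper_force: 109.0
```

```bash
python3 st.py
```

```text
go [-0.005  -0.0006 -0.0021] turn 0 yaw -105.76 pos [ 0.5026 -0.208   0.0575] j6 74.6 t 16.85
[ 2.6  -8.37  1.11] [-1.547 -0.275  1.926] 0.008787908712657345 74.58494185736049 1.998511478304863
```

```bash
python3 - <<'E'
from h import *
im,c=cam("wrist");cv2.imwrite("pics/w6.png",im)
import pickle;pickle.dump(c,open("w6.pkl","wb"))
hsv=cv2.cvtColor(cv2.GaussianBlur(im,(3,3),0),cv2.COLOR_BGR2HSV)
m=cv2.inRange(hsv,(14,110,70),(40,255,255))
for v in range(190,320,5):
    x=np.flatnonzero(m[v,260:380])+260
    if len(x):
        r=np.split(x,np.flatnonzero(np.diff(x)>1)+1);print(v,[(q[0],q[-1]) for q in r if len(q)>3])
s=readout.sense();p=np.array(s["ee_pos"]);R=np.array(s["tcp_rot"])
for l in[(.023,-.005),(.023,.005),(.011,-.005),(.011,.005)]: print(l,proj(c,p+R@[l[0],l[1],.0015]).round(1))
E
```

```text
190 [(np.int64(260), np.int64(278))]
195 [(np.int64(260), np.int64(279))]
200 [(np.int64(260), np.int64(279))]
205 [(np.int64(260), np.int64(279))]
210 [(np.int64(260), np.int64(280))]
215 [(np.int64(260), np.int64(280))]
220 [(np.int64(260), np.int64(279)), (np.int64(307), np.int64(334))]
225 [(np.int64(260), np.int64(267)), (np.int64(300), np.int64(340))]
230 [(np.int64(296), np.int64(347))]
235 [(np.int64(260), np.int64(270)), (np.int64(294), np.int64(350))]
240 [(np.int64(260), np.int64(271)), (np.int64(291), np.int64(300)), (np.int64(305), np.int64(329)), (np.int64(341), np.int64(352))]
245 [(np.int64(260), np.int64(272)), (np.int64(290), np.int64(298)), (np.int64(306), np.int64(327)), (np.int64(342), np.int64(352))]
250 [(np.int64(260), np.int64(272)), (np.int64(308), np.int64(328))]
255 [(np.int64(260), np.int64(272)), (np.int64(311), np.int64(329))]
260 [(np.int64(260), np.int64(270)), (np.int64(311), np.int64(329))]
265 [(np.int64(260), np.int64(282)), (np.int64(311), np.int64(329))]
270 [(np.int64(260), np.int64(281)), (np.int64(311), np.int64(329))]
275 [(np.int64(260), np.int64(277)), (np.int64(312), np.int64(329))]
280 [(np.int64(260), np.int64(274)), (np.int64(313), np.int64(329))]
285 [(np.int64(260), np.int64(269)), (np.int64(314), np.int64(329))]
290 [(np.int64(314), np.int64(330))]
295 [(np.int64(315), np.int64(330))]
300 [(np.int64(317), np.int64(324))]
305 [(np.int64(319), np.int64(330))]
315 []
(0.023, -0.005) [310.6 226.2]
(0.023, 0.005) [332.  226.2]
(0.011, -0.005) [310.9 249.8]
(0.011, 0.005) [331.7 249.8]
```

Emit:
{"method": "drive_tool", "body": {"series": "0 0 0.002 0 -0.09;0 0 0.002 -0.0003 -0.18;0 0 0.002 -0.0008 -0.27;0 0 0.002 -0.0012 -0.36;0 0 0.002 -0.0016 -0.45;0 0 0.002 -0.0021 -0.55;0 0 0.002 -0.0025 -0.65;0 0 0.002 -0.003 -0.75;0 0 0.002 -0.003 -0.75"}}

```text
time: 18.02
ee_pos: [0.5013, -0.2066, 0.0588]
tcp_rot: [[0.624, 0.781, 0.002], [0.781, -0.624, -0.003], [-0.001, 0.003, -1.0]]
force: [-0.3, -2.8, 7.0]
width: 0.0084
gripper_force: 61.5
```

```bash
python3 st.py
```

```text
go [-0.0019 -0.0011  0.0006] turn 0 yaw -38.63 pos [ 0.5013 -0.2066  0.0588] j6 7.2 t 18.025
[-0.25 -2.82  7.  ] [-0.668  0.159  0.026] 0.008376832782106384 7.205678461662628 -0.1701271953061223
```

Emit:
{"method": "drive_tool", "body": {"series": "0 0 0 -0.001 -0.09;0 0 0 -0.002 -0.18;0 0 0 -0.0025 -0.27;0 0 0 -0.003 -0.35;0 0 0 -0.003 -0.379;0 0 0 -0.003 -0.379;0 0 0 -0.003 -0.379"}}

```text
time: 18.9
ee_pos: [0.5005, -0.2063, 0.0598]
tcp_rot: [[0.08, 0.997, -0.0], [0.997, -0.08, -0.003], [-0.003, 0.0, -1.0]]
force: [-0.5, -3.4, 6.5]
width: 0.0086
gripper_force: 61.4
```

```bash
python3 st.py; python3 - <<'E'
from h import *
im,c=cam("wrist");cv2.imwrite("pics/w7.png",im)
hsv=cv2.cvtColor(cv2.GaussianBlur(im,(3,3),0),cv2.COLOR_BGR2HSV)
m=cv2.inRange(hsv,(14,110,70),(40,255,255))
for v in range(200,300,10):
    x=np.flatnonzero(m[v,285:365])+285
    if len(x):
        r=np.split(x,np.flatnonzero(np.diff(x)>1)+1);print(v,[(int(q[0]),int(q[-1])) for q in r if len(q)>3])
# flower in the gap: brass top, expected at lockup (0,~-.5..0,30)
p=np.load("lock.npy");a=p[2]
R=np.array([[np.cos(a),-np.sin(a)],[np.sin(a),np.cos(a)]])
for l in[(-7,7),(7,7),(7,-7),(-7,-7)]:
    X=p[:2]+R@np.array(l)/1e3;print("flower px",proj(c,[*X,.03]).round())
u,v=proj(c,[*p[:2],.03]).round().astype(int)
mm=m.copy();n,lab,st,ce=cv2.connectedComponentsWithStats(mm[v-25:v+25,u-25:u+25])
for i in range(1,n):
    if st[i,4]>60:
        k=np.argwhere(lab==i)[:,::-1]+[u-25,v-25];W=np.array([R.T@(ray(c,*q,.03)[:2]-p[:2])*1e3 for q in k]);print(st[i,4],W.mean(0),W.min(0),W.max(0))
E
```

```text
go [-0.0014 -0.0002  0.0025] turn 0 yaw -4.56 pos [ 0.5005 -0.2063  0.0598] j6 -26.9 t 18.9
[-0.52 -3.35  6.5 ] [-0.744  0.288  0.043] 0.008647668934491811 -26.854951432563187 0.037438839208334684
200 [(348, 364)]
220 [(309, 331)]
230 [(294, 345)]
240 [(288, 300), (309, 331), (340, 352)]
250 [(309, 330)]
260 [(311, 330)]
270 [(311, 329)]
280 [(312, 329)]
290 [(311, 329)]
flower px [318. 173.]
flower px [343. 176.]
flower px [339. 201.]
flower px [315. 198.]
83 [-13.81474904   5.20574765] [-15.09291192  -6.30992896] [-12.98827844  12.06457786]
152 [12.66832736 -0.73245534] [11.29854138 -9.29889286] [14.99485113 13.66204761]
726 [-0.94469303  1.61708957] [-8.00794703 -6.37171603] [6.35273105 9.63726893]
```

```bash
python3 -c "
from h import *
print(job_done())"
```

```text
the job is handed in; nothing more can be done
None
```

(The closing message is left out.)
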